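Slide the small loaf tin through between the springform and the big loaf tin

ROBOT

A 6-joint arm with a two-finger parallel gripper is mounted at the origin on the work surface. World frame = base frame: x ahead of the robot, y to its left, z up, the work surface at z = 0. Lengths are in mm, angles in degrees, forces in N, time in s.
With the tool pointing down it reaches from about 350 to 850 mm from the base axis. Payload 8.1 kg.
Tool frame: the origin (TCP) lies at the very end of the fingers, on their centre line; the grasp point (between the pads) lies 19 mm behind it; z points along the fingers, y is the line along which they close (so a half turn about z gives the same grasp; the last joint's range is limited). The gripper opens to 85 mm and grips with 20 to 120 N. Pads are 22 mm wide; open, the fingers measure 114 mm over their backs; the gripper's body (76 mm by 85 mm) begins 54 mm behind the grasp point. The pads swing forward as they close: fully open they stand 13 mm farther back than shut.
Start: joints at [-78.461, 7.471, 85.268, -0, 87.261, -4.893], TCP at [169.751, -575.491, 231.292] pointing down, gripper open.
Joint ranges: [-169.43, 169.43], [-51.17, 129.36], [1.28, 143.12], [-76.62, 256.62], [0, 156.53], [-152.29, 152.29]. Speed limits (degrees/s): [136.94, 136.94, 159.86, 180, 180, 180].

INTERFACE

Orientations are given as [roll, pitch, yaw] about the fixed x, y, z axes, in that order (R = Rz(yaw) Ry(pitch) Rx(roll)).
In Python, from bench import sense, eyes, job, models gives the robot as it stands. The module is installed in compiled form; this text tells all that it offers.
- The arm moves only by the tool apply_moves, never from a script. Its argument "rows" is a list of rows, each a list of 6 numbers: the shift along the tool's x, y, z in mm, then the turn, a rotation vector about the tool's x, y, z in rad. In form: [[dx, dy, dz, rx, ry, rz], ...]. A call has exactly 5 rows; each row shifts and turns the commanded pose from where the row before left it, along the tool's axes as they then stand; what a row does not reach is not made up. A row lasts 1/8 s, in which the tool goes at most 62.5 mm and 10.7 degrees, less where a joint would pass 70% of its speed; a pose out of reach is approached as far as the arm can. A call is refused whole if a number of a shift passes 62.5 or a number of a turn 0.188, either way. A call with a gripper value outside its range is refused whole. "fingers" is the finger opening in mm, from 0 to 85.4, set as the call begins (left out, the last holds). The fingers move at their own pace and stop on an object; "grip_force" is the grip in N (left out, the last holds). Time passes only in rows, so rows that do not move let the fingers close, or fill a call up. It gives the time, the measured TCP pose, the force, the opening and the grip force at its end, in the units of the state.
- sense(): the state, without advancing time (a new reading comes with each control period).
- eyes.snapshot(name): name is "scene" or "side" or "wrist"; returns (picture, depth): 480x640x3 uint8, red, green, blue; 480x640 float32, mm along the optical axis (not along the pixel's ray), 0 where there is no reading.
- eyes.get_calibration(name): a dict with "intrinsics" (3x3 intrinsics, pixels), "R" (3x3) and "t" (3): a world point X has camera coordinates R X + t; the wrist camera has in their place "mount" (4x4, takes a point from camera to tool coordinates, whose origin is the TCP and whose axes are the flange's). Camera axes: x right, y down, z forward; pixel columns grow to the right and rows downward; lengths in mm; the calibration is good to about 2 mm. The wrist camera is an equidistant fisheye: a pixel r from the principal point sees the ray r / f radians off the axis. A picture is of the moment at which its call begins: read the wrist's pose just before it. get_calibration takes no time and is no camera call.
- job.hand_in(): hands the job in; it is judged then, once.
Trained networks look in the newest picture that a camera, given by its name, has taken for a name from the list of things; names that differ only in an ending like _2 or _b are one class to them, and where a whole thing is asked for, a point or a joint stands for the part that bears it (a point fixed in the world has none). Each returns a list of dicts, best first, with "confidence" (0 to 1); they miss things now and then, are a little off and sometimes report something else, mostly with a low value. They report only what shows in the picture. A call takes as long as a camera call.
- models.boxes_of(name, camera): "xyz" ([x, y, z] in mm, in world coordinates, good to about 4 mm: the middle of the surface that is visible of it).
- models.cut_out(name, camera): "pixels" (480x640 bool, what is visible of it).
- models.place_of(name, camera): "xyz" ([x, y, z] in mm, in world coordinates, good to about 4 mm: a listed point, or the origin of a listed thing).
The state is a dict: "time": time; "joint_pos": joint angles; "qd": joint speeds; "joint_efforts": joint torques, N m; "tool_pos": TCP position; "tcp_rot": TCP orientation; "ft_force": force on the tool from outside, world axes, zero at the start; "wrist_torque": the same for the moment, N m; "finger_gap": finger opening in mm; "grip_force": force on a finger pad.
Only numpy, scipy, OpenCV 4.12 (cv2) and the standard library are available. Lean on these libraries where they do the work, as an engineer would, in place of code of your own. Each camera call takes 0.05 s, during which the arm holds its last target. There are 200 camera calls.

TASK

Push the small loaf tin along the shelf, straight through the narrow gap between the springform pan and the big loaf tin, until the whole of it stands out in the open just beyond both of them, on the side where the ramekin and the muffin cups are kept. Only push it with the fingertips so that it slides flat on the shelf the whole way: do not lift, tip or carry it. Leave the ramekin, muffin cups, pastry brush and biscuit cutter where they are.

Things in the scene. Friction and masses are not known exactly. Their poses are not given: they have to be found in the camera images.
- small_tin: small dark non-stick loaf tin to push: open, loose, about 160 g, slides easily (friction 0.3). 46 mm high, 66 mm wide by 120 mm long over the rolled rim (5 mm bead at the top, its widest part), 58 x 112 mm at the foot. Origin at the centre of its underside, on the shelf; x across its width, y along its length, z up. Starts before the gap, off the big tin's -y end, turned and mostly off to one side; both ends alike.
- loaf_tin: the big dark non-stick loaf tin of the same form, 60 mm high, 110 mm wide by 220 mm long over the rim, 98 x 208 mm at the foot; 43 mm above the shelf (the height of the small tin's rim) its long side lies 52 mm from its middle line. It stands firm and does not give. Origin at the centre of its underside, x across its width towards the springform pan, y along its length, z up. The gap runs along this y, and the small tin must go through it towards +y.
- springform: the round stainless steel springform pan, 200 mm outside diameter (205 mm over the bead at its top), 61 mm high, standing firm beside the big loaf tin's +x long side. Origin at the centre of its underside. Its lever clasp stands 20 mm out from the wall on the pan's own +x side, at the side away from the gap. Between the pan's wall and the big tin's long side the gap is 71.5 to 74.5 mm wide at its narrowest, so the small tin has 5.5 to 8.5 mm of play in all.
- ramekin: small clear glass ramekin, fluted, 74 mm diameter, 42 mm high, loose; origin at the centre of its underside. It stands beyond the gap, out of the small tin's way; leave it alone.
- muffin1: red silicone muffin cup, 68 mm diameter at the rim, 33 mm high, loose and light; origin at the centre of its underside. Beyond the gap; leave it alone.
- muffin2: the other red silicone muffin cup, the same size; beyond the gap; leave it alone. Where the two cups and the ramekin stand is swapped about between them; the nearest straight ahead in line with the gap stands 0.38 m or more from the big tin's centre along its y.
- brush: beech pastry brush lying on the shelf, 215 mm long along its y (bristles at +y), 37 mm wide, 16 mm high, loose; origin on the shelf about the middle of its length. Lies near the small tin on the far side; leave it alone.
- cutter: round steel biscuit cutter, an open ring 60 mm in diameter and 36 mm high, loose; origin at the centre of its lower edge. Stands just behind the small tin, on the robot's side; leave it alone.

How it is judged (in metres and radians):
On the way:
1. the small tin is in the gap between the pan and the big tin (y of small_tin in the frame of loaf_tin between -0.06 and 0.06 m and x of small_tin in the frame of loaf_tin between 0.075 and 0.105 m and height (world z) of small_tin below 0.008 m), for 0.04 s.
At the end, for the whole second after the job is handed in: The small tin stands flat and still on the shelf beyond the gap: its centre is 170 to 330 mm from the big tin's centre along the big tin's +y (so that it is wholly past the big tin's end, which lies at 110 mm) and 10 to 170 mm along its +x, and it got there by way of the gap (y of small_tin in the frame of loaf_tin between 0.17 and 0.33 m and x of small_tin in the frame of loaf_tin between 0.01 and 0.17 m and height (world z) of small_tin below 0.004 m and angle between small_tin's own z axis and vertical below 0.05 rad and linear speed of small_tin below 0.01 m/s); the robot touches nothing.
It fails at once if the small tin is lifted off the shelf (height (world z) of small_tin above 0.01 m).
It fails at once if the small tin is tipped (angle between small_tin's own z axis and vertical above 0.25 rad).
It fails at once if the ramekin, a muffin cup, the brush or the cutter is moved more than 20 mm (distance of any of ramekin, muffin1, muffin2, brush, cutter from where it was at the start of the episode above 0.02 m).
It also fails if it takes over 64 s, if anything falls off the work surface, if the arm or the gripper's body presses on something with over 40 N, if the wrist force passes 120 N, or if a joint passes its speed limit or range.

## Working session

There is one attempt and no reset: what is moved stays moved. The work goes in short steps, Python scripts to look and compute and a tool call to move; the robot and the scene stay as the last step left them, time stands still between calls to the robot, and variables do not carry over. Pictures are saved under pics/ and viewed, at most 10 in all, crops included, and the job is handed in when it is done.

Besides the shell and the picture viewer there is one more tool, called after "Request:" as name([rows], argument=value, ...), one row to a line, values as JSON. apply_moves: Moves the arm, as the interface text tells. Its arguments: {"type":"object","properties":{"rows":{"type":"array"},"fingers":{"type":"number"},"grip_force":{"type":"number"}},"required":["rows"]}

```bash
mkdir -p pics; ls
python3 - <<'E'
from bench import sense,eyes,job,models
import cv2,numpy as np
print(sense())
for c in ["scene","side"]:
    im,d=eyes.snapshot(c); cv2.imwrite(f"pics/{c}0.png",im[:,:,::-1]); np.savez(f"{c}0.npz",im=im,d=d)
    print(c,eyes.get_calibration(c))
    for n in ["small_tin","loaf_tin","springform","ramekin","muffin1","brush","cutter"]:
        print(n,[(np.round(q["xyz"]).tolist(),round(q["confidence"],2)) for q in models.place_of(n,c)][:3])
E
```

```text
pics
{'time': 0.0, 'joint_pos': array([-7.84605118e+01,  7.51326996e+00,  8.53292364e+01,  2.52362104e-03,
        8.72595901e+01, -4.89179835e+00]), 'qd': array([ 0.0213829 ,  0.06587885, -0.02850862,  0.00801454,  0.13782426,
        0.00018467]), 'joint_efforts': array([ 4.78547823e-03, -5.69397533e+01, -5.00542295e+01,  8.47995739e-05,
        1.50554627e-02, -2.27523003e-05]), 'tool_pos': array([ 169.66190405, -574.95811567,  230.26398175]), 'tcp_rot': array([-1.79898490e+02, -1.12175369e-02,  1.64311537e+01]), 'ft_force': array([-0.63901037, -0.20955068, -0.2550921 ]), 'wrist_torque': array([0.03201467, 0.00051933, 0.0147776 ]), 'grip_force': 0.0, 'finger_gap': 85.38910946493331}
scene {'intrinsics': array([[460.56197793,   0.        , 322.97976127],
       [  0.        , 460.56197793, 234.94738294],
       [  0.        ,   0.        ,   1.        ]]), 'R': array([[ 0.17000169,  0.98529577, -0.01707822],
       [ 0.6591719 , -0.12658106, -0.7412622 ],
       [-0.73252429,  0.11475834, -0.67099828]]), 't': array([-118.67925083, -316.39599505, 1659.86220981])}
small_tin [([474.0,
[... 247 characters left out ...]
cutter [([281.0, -397.0, 5.0], 0.68)]
side {'intrinsics': array([[435.87294566,   0.        , 322.85835641],
       [  0.        , 435.87294566, 242.35524449],
       [  0.        ,   0.        ,   1.        ]]), 'R': array([[-0.95184401, -0.30650089, -0.00708501],
       [-0.20735697,  0.66062901, -0.72150703],
       [ 0.22582311, -0.68529302, -0.69237086]]), 't': array([ 520.76465062,  124.98816554, 1063.76389792])}
small_tin [([469.0, -314.0, 4.0], 0.76)]
loaf_tin [([421.0, -18.0, 1.0], 0.97)]
springform []
ramekin [([707.0, 247.0, -2.0], 0.63)]
muffin1 [([586.0, 337.0, 2.0], 0.92), ([472.0, 281.0, -1.0], 0.78)]
brush [([644.0, -322.0, -1.0], 0.94)]
cutter [([285.0, -400.0, -3.0], 0.64)]
```

View pics/scene0.png

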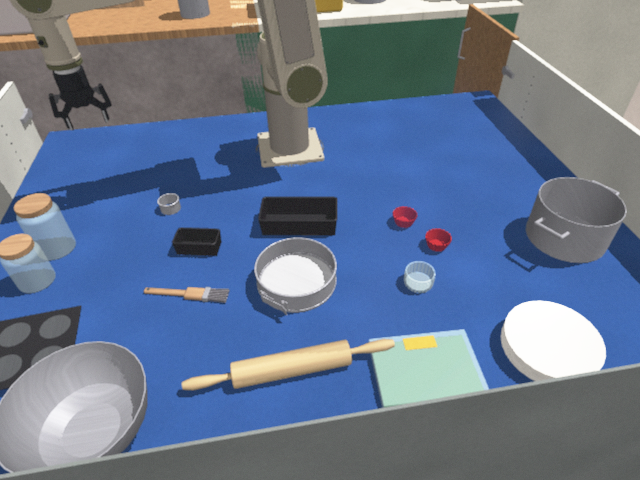

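View pics/side0.png

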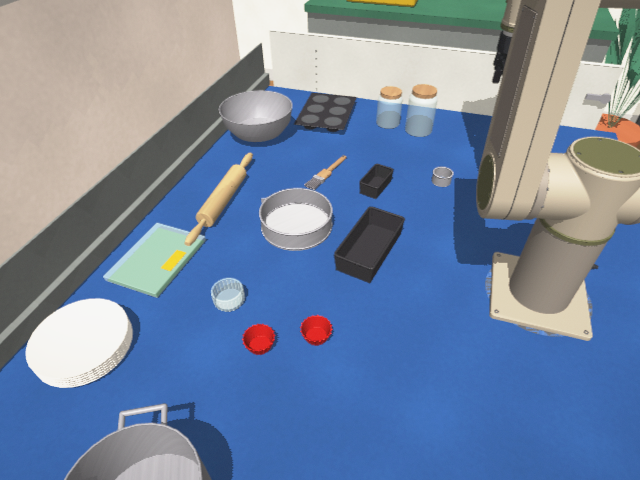

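The scene view shows the small tin at (197,242), the big tin at (299,216) and the pan at (295,274). The cutter is at (168,204) and the brush at (188,294). In the side view the gap runs from about (340,235) to (375,185). Next I fit the rims.

```bash
cat > h.py <<'E'
from bench import sense,eyes,job,models
import cv2,numpy as np
from scipy.spatial.transform import Rotation as Rn
def cloud(c,d,pix):
    """world points of mask pixels, fixed camera or wrist"""
    k=eyes.get_calibration(c); K=k["intrinsics"]; v,u=np.nonzero(pix&(d>0)); z=d[v,u].astype(float)
    a=(u-K[0,2])/K[0,0]; b=(v-K[1,2])/K[1,1]
    if c=="wrist":
        th=np.hypot(a,b); s=np.where(th>1e-6,np.tan(th)/np.maximum(th,1e-6),1); a,b=a*s,b*s
    P=np.c_[a*z,b*z,z]
    if c=="wrist":
        s=sense(); M=k["mount"]; P=P@M[:3,:3].T+M[:3,3]
        return P@Rn.from_euler("xyz",s["tcp_rot"],degrees=True).as_matrix().T+s["tool_pos"]
    return (P-k["t"])@k["R"]
def rect(P,zlo,zhi):
    Q=P[(P[:,2]>zlo)&(P[:,2]<zhi),:2]
    if len(Q)<10: return None
    c,(w,h),a=cv2.minAreaRect(Q.astype(np.float32))
    if w>h: w,h,a=h,w,a+90     # a = direction of width
    a=(a+90)%180-90
    return np.round([*c,w,h,a],1),len(Q)
def circ(P,zlo,zhi):
    Q=P[(P[:,2]>zlo)&(P[:,2]<zhi),:2]
    A=np.c_[2*Q,np.ones(len(Q))]; x=np.linalg.lstsq(A,(Q**2).sum(1),rcond=None)[0]
    return np.round([x[0],x[1],np.sqrt(x[2]+x[0]**2+x[1]**2)],1),len(Q)
def report(c,names=("small_tin","loaf_tin","springform")):
    im,d=eyes.snapshot(c)
    for n in names:
        r=models.cut_out(n,c)
        if not r: print(c,n,"none"); continue
        P=cloud(c,d,r[0]["pixels"]); zt=np.percentile(P[:,2],97)
        H={"small_tin":46,"loaf_tin":60,"springform":61}[n]
        print(c,n,round(r[0]["confidence"],2),"z97 %.1f"%zt,rect(P,H-7,H+7) if n!="springform" else circ(P,H-6,H+6))
    return im,d
E
python3 - <<'E'
from h import *
report("scene"); report("side"); print(eyes.get_calibration("wrist"))
im,d=eyes.snapshot("wrist"); cv2.imwrite("pics/w0.png",im[:,:,::-1])
E
```

```text
scene small_tin 0.65 z97 47.8 (array([ 472.4, -310.5,   71.6,  121.5,  -14.2]), 289)
scene loaf_tin 0.91 z97 61.1 (array([424.4, -24.8, 115.4, 217.8, -11. ]), 516)
scene springform 0.65 z97 61.2 (array([647.9, -61.3,  98.6]), 531)
side small_tin 0.6 z97 46.7 (array([ 472.1, -305.3,   65.6,  122.6,  -12.2]), 152)
side loaf_tin 0.78 z97 60.6 (array([424.1, -19.6, 111. , 222.6, -11.3]), 486)
side springform 0.61 z97 60.9 (array([645.7, -56.1,  98.7]), 401)
{'intrinsics': array([[371.64829954,   0.        , 322.30267649],
       [  0.        , 371.64829954, 240.55311026],
       [  0.        ,   0.        ,   1.        ]]), 'mount': array([[ 7.51895115e-04, -9.54178460e-01, -2.99237198e-01,
         7.76232353e+01],
       [ 9.99999516e-01,  9.07403837e-04, -3.80736236e-04,
         1.26473841e-01],
       [ 6.34819297e-04, -2.99236767e-01,  9.54178681e-01,
        -1.42335291e+02],
       [ 0.00000000e+00,  0.00000000e+00,  0.00000000e+00,
         1.00000000e+00]])}
```

Request:
apply_moves([
  [44.4,-14.3,0,0,0,0],
  [44.4,-14.3,0,0,0,0],
  [44.4,-14.3,0,0,0,0],
  [44.4,-14.3,0,0,0,0],
  [44.4,-14.3,0,0,0,0],
])

```text
time: 1.88
tool_pos: [363.6, -443.2, 231.5]
tcp_rot: [180.0, -0.0, 16.4]
ft_force: [0.9, 0.3, -0.1]
finger_gap: 85.2
grip_force: 0.0
```

Request:
apply_moves([
  [44.4,-14.3,0,0,0,0],
  [44.4,-14.3,0,0,0,0],
  [44.4,-14.3,0,0,0,0],
  [44.4,-14.3,0,0,0,0],
  [44.4,-14.3,0,0,0,0],
])

```text
time: 2.5
tool_pos: [556.4, -311.8, 231.4]
tcp_rot: [180.0, -0.0, 16.4]
ft_force: [-0.2, -0.5, 0.3]
finger_gap: 85.8
grip_force: 0.0
```

Request:
apply_moves([
  [0,0,0,0,0,0.16],
  [0,0,0,0,0,0.16],
  [0,0,0,0,0,0.162],
  [0,0,0,0,0,0],
  [0,0,0,0,0,0],
], fingers=60)

```text
time: 3.12
tool_pos: [555.1, -312.8, 231.3]
tcp_rot: [180.0, -0.0, -11.0]
ft_force: [-0.2, 0.2, -0.7]
finger_gap: 60.2
grip_force: 0.0
```

Run:
```python
from h import *
s=sense(); print(s["tool_pos"],s["tcp_rot"],s["finger_gap"],s["time"])
im,d=report("wrist"); cv2.imwrite("pics/w1.png",im[:,:,::-1])
```

```text
[ 555.146157   -312.76614014  231.30745841] [ 1.79998472e+02 -1.09154097e-03 -1.09787711e+01] 60.23029697243408 3.125
wrist small_tin 0.59 z97 46.1 (array([ 474.4, -307.6,   66.5,  120.3,  -13.6]), 1719)
wrist loaf_tin 0.95 z97 60.0 (array([427.5, -21.2, 109.6, 220.2, -10.7]), 1330)
wrist springform 0.8 z97 60.3 (array([648.3, -59. ,  98.4]), 2683)
```

View pics/w1.png

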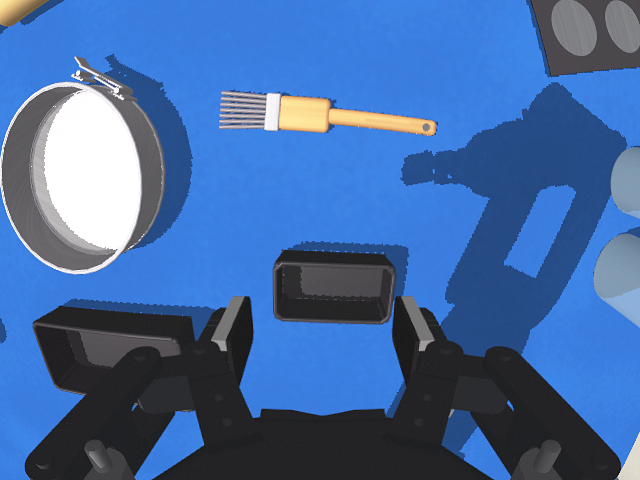

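The wrist fits match the known sizes. In the wrist view the small tin is at (335,290), turned about 3° from the gap line and about 11 mm too far towards the pan side. I'll square it up by pushing its long side with both open fingertips.

Request:
apply_moves([
  [0,10,40,0,0,-0.005],
  [0,0,44,0,0,0],
  [0,0,44,0,0,0],
  [0,0,44,0,0,0],
  [0,0,44,0,0,0],
])

```text
time: 3.95
tool_pos: [553.2, -322.6, 14.1]
tcp_rot: [180.0, -0.0, -10.8]
ft_force: [-0.4, -1.2, 0.6]
finger_gap: 60.3
grip_force: 0.0
```

Request:
apply_moves([
  [-10,0,0,0,0,0],
  [-10,0,0,0,0,0],
  [-9,0,0,0,0,0],
  [-5,0,0,0,0,0],
  [-4,0,0,0,0,0],
])

```text
time: 4.58
tool_pos: [516.3, -315.8, 16.6]
tcp_rot: [180.0, -0.1, -10.9]
ft_force: [0.9, 0.5, 0.5]
finger_gap: 59.8
grip_force: 0.4
```

```bash
cat >> h.py <<'E'
def rel(p,o=(427.5,-21.2),a=-10.7):
    c,s=np.cos(np.radians(a)),np.sin(np.radians(a)); q=np.array(p[:2])-o
    return np.round([q[0]*c+q[1]*s,-q[0]*s+q[1]*c],1)
def check(c,fn=None):
    s=sense(); print("t %.2f"%s["time"],"tcp",np.round(s["tool_pos"],1),"rel",rel(s["tool_pos"]),"yaw %.2f"%s["tcp_rot"][2],"F",np.round(s["ft_force"],1))
    im,d=eyes.snapshot(c)
    r=models.cut_out("small_tin",c)
    if r:
        P=cloud(c,d,r[0]["pixels"]); q=rect(P,39,53); print("small",q, q and rel(q[0]))
    if fn: cv2.imwrite(fn,im[:,:,::-1])
E
python3 - <<'E'
from h import *
check("wrist","pics/w2.png")
check("scene");check("side")
E
```

```text
t 4.58 tcp [ 516.3 -315.8   16.6] rel [ 142. -273.] yaw -10.90 F [0.9 0.5 0.5]
small (array([ 482.8, -308.6,   50.2,  119.2,  -10.3]), 2762) [ 107.7 -272.1]
t 4.67 tcp [ 516.  -315.6   16. ] rel [ 141.6 -272.8] yaw -10.90 F [-0.   0.3  0.1]
small (array([ 477.5, -296.7,   67.1,   88.7,  -11.5]), 102) [ 100.3 -261.4]
t 4.78 tcp [ 516.1 -315.5   15.5] rel [ 141.7 -272.7] yaw -10.90 F [ 0.5 -0.1 -0.4]
small (array([ 471.1, -305.1,   67. ,  123. ,  -12.9]), 164) [  95.6 -270.9]
```

View pics/w2.png

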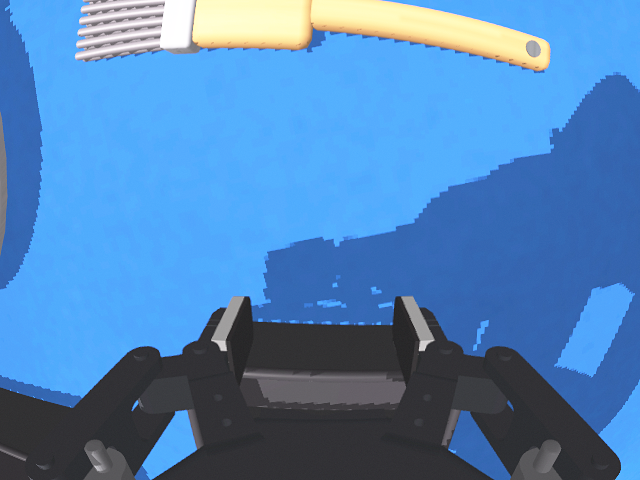

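The wrist view shows the fingertips just at the tin's near rim (row ~325), with the far side hidden by the gripper. I'll push on.

Request:
apply_moves([
  [-3,0,0,0,0,0],
  [-3,0,0,0,0,0],
  [-3,0,0,0,0,0],
  [0,0,0,0,0,0],
  [0,0,0,0,0,0],
])

```text
time: 5.5
tool_pos: [506.9, -313.6, 15.2]
tcp_rot: [-180.0, 0.0, -10.9]
ft_force: [-0.1, 0.1, 0.6]
finger_gap: 59.9
grip_force: 0.0
```

Run:
```python
from h import *
check("wrist");check("side")
```

```text
t 5.50 tcp [ 506.9 -313.6   15.2] rel [ 132.3 -272.6] yaw -10.90 F [-0.1  0.1  0.6]
small (array([ 472.8, -308.9,   52.3,  120.4,  -12.7]), 3018) [  97.9 -274.3]
t 5.60 tcp [ 507.  -313.6   15.2] rel [ 132.4 -272.6] yaw -10.90 F [ 0.   0.1 -0.7]
small (array([ 462.4, -304.3,   66.7,  124.5,  -10.9]), 161) [  86.9 -271.7]
```

Request:
apply_moves([
  [-1.5,0,0,0,0,0],
  [0,0,0,0,0,0],
  [30,0,0,0,0,0],
  [30,0,0,0,0,0],
  [0,0,-40,0,0,0],
])

```text
time: 6.32
tool_pos: [562.5, -322.5, 49.8]
tcp_rot: [-179.8, 0.5, -10.9]
ft_force: [1.1, -0.6, -1.2]
finger_gap: 60.1
grip_force: 0.0
```

Request:
apply_moves([
  [0,0,-44,0,0,0],
  [0,0,-44,0,0,0],
  [0,0,-44,0,0,0],
  [0,0,-44,0,0,0],
  [0,0,0,0,0,0],
])

```text
time: 6.95
tool_pos: [566.6, -326.2, 237.1]
tcp_rot: [179.8, -0.5, -10.9]
ft_force: [0.2, -0.3, 0.5]
finger_gap: 59.9
grip_force: 0.0
```

Run:
```python
from h import *
check("wrist"); report("wrist")
```

```text
t 6.95 tcp [ 566.6 -326.2  237.1] rel [ 193.3 -273.8] yaw -10.90 F [ 0.2 -0.3  0.5]
small (array([ 460.1, -304.3,   66.4,  120.1,  -10.3]), 1299) [  84.6 -272.1]
wrist small_tin 0.92 z97 44.4 (array([ 462. , -305.3,   66.2,  120.8,  -10.8]), 1615)
wrist loaf_tin 0.63 z97 58.8 (array([424.4, -20.6, 111. , 219.6, -10.8]), 1215)
wrist springform 0.95 z97 58.1 (array([646.2, -57.8,  98.4]), 2135)
```

The tin is now parallel to the gap (-10.8° against -10.8°). It sits at x≈90 in the big tin's frame, and the gap centre is about 88.4. Next I go behind its -y end.

Request:
apply_moves([
  [-35.5,29,0,0,0,0],
  [-35.5,29,0,0,0,0],
  [-35.5,29,0,0,0,0],
  [0,0,0,0,0,-0.1747],
  [0,0,0,0,0,-0.1747],
], fingers=24)

```text
time: 7.88
tool_pos: [442.4, -390.1, 230.1]
tcp_rot: [-179.9, 0.1, 9.4]
ft_force: [0.2, 0.5, -0.4]
finger_gap: 24.1
grip_force: 0.0
```

Request:
apply_moves([
  [0,0,0,0,0,-0.1747],
  [0,0,0,0,0,-0.1747],
  [0,0,0,0,0,-0.1747],
  [0,0,0,0,0,-0.1747],
  [0,0,0,0,0,-0.1747],
])

```text
time: 8.5
tool_pos: [443.1, -389.6, 229.9]
tcp_rot: [-179.9, -0.0, 59.5]
ft_force: [-0.0, 0.5, 0.3]
finger_gap: 24.2
grip_force: 0.0
```

Request:
apply_moves([
  [0,0,0,0,0,-0.1747],
  [0,0,0,0,0,-0.1747],
  [0,0,0,0,0,0],
  [0,0,0,0,0,0],
  [0,0,0,0,0,0],
])

```text
time: 9.12
tool_pos: [443.4, -389.9, 231.0]
tcp_rot: [-180.0, -0.0, 79.1]
ft_force: [-0.1, -0.2, -0.9]
finger_gap: 23.9
grip_force: 0.0
```

```bash
sed -i 's/o=(427.5,-21.2),a=-10.7/o=(425.5,-21),a=-10.8/' h.py
python3 - <<'E'
from h import *
check("wrist","pics/w3.png"); report("wrist")
E
```

```text
t 9.12 tcp [ 443.4 -389.9  231. ] rel [  86.7 -359. ] yaw 79.06 F [-0.1 -0.2 -0.9]
small (array([ 463.1, -306. ,   66.6,  118.8,  -10.6]), 2136) [  90.3 -272.9]
wrist small_tin 0.89 z97 46.3 (array([ 463.1, -306.1,   66.5,  119. ,  -10.5]), 2131)
wrist loaf_tin none
wrist springform none
```

View pics/w3.png

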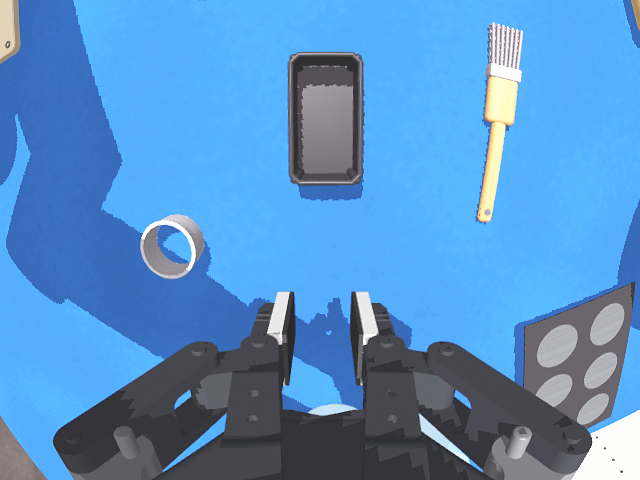

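The wrist view shows the tin square ahead at (325,120), with the cutter and brush well to the sides. I'll check the finger linkage profile against the gap from the wrist depth.

Run:
```python
from h import *
im,d=eyes.snapshot("wrist"); k=eyes.get_calibration("wrist")
P=cloud("wrist",d,np.ones(d.shape,bool)); s=sense()
T=(P-s["tool_pos"])@Rn.from_euler("xyz",s["tcp_rot"],degrees=True).as_matrix()
for z in range(-100,5,8):
    Q=T[(T[:,2]>=z)&(T[:,2]<z+8)&(abs(T[:,1])<130)&(abs(T[:,0])<120)]
    if len(Q): print(z,len(Q),"y",np.round(np.percentile(Q[:,1],[0.5,99.5])),"x",np.round(np.percentile(Q[:,0],[.5,50,99.5])))
```

```text
-100 12057 y [-62.  65.] x [ 3. 12. 21.]
-92 10810 y [-61.  64.] x [-2. 12. 19.]
-84 8722 y [-58.  60.] x [-11.  12.  18.]
-76 6965 y [-54.  56.] x [-11.  12.  18.]
-68 3924 y [-50.  53.] x [-11.  12.  18.]
-60 6744 y [-46.  49.] x [-11.   7.  14.]
-52 2747 y [-43.  45.] x [-8. 12. 15.]
-44 1488 y [-32.  34.] x [-10.   8.  14.]
-36 830 y [-24.  26.] x [-10.  11.  12.]
-28 904 y [-24.  27.] x [-10.   8.  12.]
-20 812 y [-24.  27.] x [-9.  8. 12.]
-12 596 y [-23.  26.] x [-9. 10. 12.]
-4 102 y [-17.  20.] x [-10.   3.  12.]
```

Below 36 mm from the tips the fingers are only ±26 mm wide, so a TCP height of about 31 mm clears the pan and the big tin. I'll descend and push.

Request:
apply_moves([
  [0,1,40,0,0,-0.002],
  [0,0,40,0,0,0],
  [0,0,40,0,0,0],
  [0,0,40,0,0,0],
  [0,0,40,0,0,0],
])

```text
time: 10.1
tool_pos: [444.5, -390.2, 30.2]
tcp_rot: [180.0, 0.0, 79.3]
ft_force: [-0.1, -0.2, -0.6]
finger_gap: 24.1
grip_force: 0.0
```

Request:
apply_moves([
  [8,0,0,0,0,0],
  [10,0,0,0,0,0],
  [10,0,0,0,0,0],
  [10,0,0,0,0,0],
  [10,0,0,0,0,0],
])

```text
time: 10.72
tool_pos: [454.1, -342.9, 32.5]
tcp_rot: [179.9, 0.1, 79.3]
ft_force: [-0.7, -0.9, 0.8]
finger_gap: 24.0
grip_force: 0.6
```

Request:
apply_moves([
  [10,0,0,0,0,0],
  [10,0,0,0,0,0],
  [10,0,0,0,0,0],
  [8,0,0,0,0,0],
  [0,0,0,0,0,0],
])

```text
time: 11.35
tool_pos: [460.4, -304.8, 31.0]
tcp_rot: [-180.0, -0.0, 79.3]
ft_force: [0.1, -0.6, -0.6]
finger_gap: 24.1
grip_force: 0.0
```

Run:
```python
from h import *
check("wrist","pics/w4.png"); report("wrist"); check("side"); check("scene")
```

```text
t 11.35 tcp [ 460.4 -304.8   31. ] rel [  87.5 -272.2] yaw 79.35 F [ 0.1 -0.6 -0.6]
small (array([ 475.8, -239.4,   66.6,  115.5,  -10.6]), 10371) [  90.3 -205.1]
wrist small_tin 0.88 z97 46.1 (array([ 476.1, -238. ,   66.5,  112.4,  -10.7]), 10184)
wrist loaf_tin 0.46 z97 15.3 None
wrist springform none
t 11.65 tcp [ 460.3 -305.9   31.2] rel [  87.6 -273.3] yaw 79.28 F [-0.8  0.1 -0.2]
small (array([ 474.3, -235.7,   66.5,  129.5,  -10.4]), 192) [  88.2 -201.8]
t 11.75 tcp [ 460.3 -305.8   31.2] rel [  87.6 -273.3] yaw 79.29 F [ 0.2 -0.1 -0.6]
small (array([ 476.9, -236.9,   69.7,  116.9,  -11.1]), 238) [  90.9 -202.4]
```

View pics/w4.png

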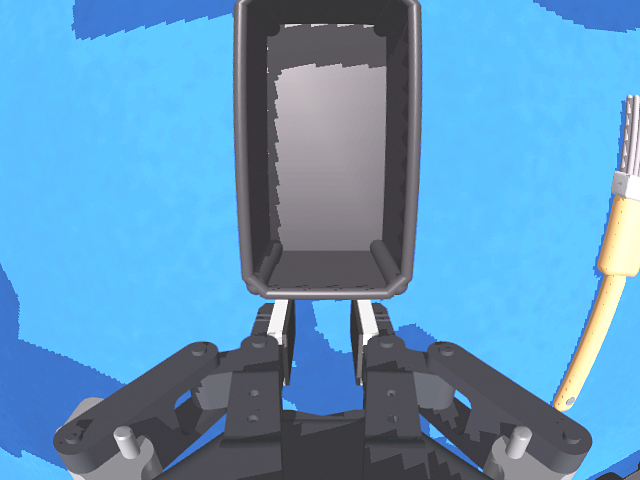

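The view shows the tin square on the fingertips, with its rear rim at row 295. I'll carry on into the gap mouth.

Request:
apply_moves([
  [8,0,0,0,0,0],
  [8,0,0,0,0,0],
  [8,0,0,0,0,0],
  [8,0,0,0,0,0],
  [8,0,0,0,0,0],
])

```text
time: 12.48
tool_pos: [468.0, -265.8, 31.4]
tcp_rot: [180.0, 0.0, 79.3]
ft_force: [-0.4, -2.4, 0.1]
finger_gap: 23.9
grip_force: 0.6
```

Request:
apply_moves([
  [6,0,0,0,0,0],
  [6,0,0,0,0,0],
  [6,0,0,0,0,0],
  [6,0,0,0,0,0],
  [0,0,0,0,0,0],
])

```text
time: 13.1
tool_pos: [472.3, -242.2, 31.1]
tcp_rot: [-180.0, -0.0, 79.3]
ft_force: [0.8, 0.5, -0.2]
finger_gap: 23.9
grip_force: 0.0
```

Run:
```python
from h import *
check("wrist"); check("side","pics/s5.png"); report("side"); check("scene")
im=cv2.imread("pics/s5.png")[130:310,230:430]; cv2.imwrite("pics/s5c.png",cv2.resize(im,None,fx=3,fy=3))
```

```text
t 13.10 tcp [ 472.3 -242.2   31.1] rel [  87.4 -208.5] yaw 79.33 F [ 0.8  0.5 -0.2]
small (array([ 487.8, -175.7,   66.4,  113.9,  -10.7]), 10372) [  90.2 -140.3]
t 13.20 tcp [ 472.2 -242.6   31.1] rel [  87.4 -208.9] yaw 79.32 F [ 0.4  0.2 -0.4]
small (array([ 486.3, -170.5,   65.7,  123. ,  -13.4]), 168) [  87.7 -135.5]
side small_tin 0.92 z97 48.5 (array([ 486.5, -173.4,   68.1,  130.1,  -12.7]), 188)
side loaf_tin 0.76 z97 60.6 (array([424.3, -18.8, 110.7, 223. , -11.2]), 455)
side springform 0.9 z97 60.8 (array([645.8, -56.1,  98.8]), 412)
t 13.50 tcp [ 472.2 -242.9   31.2] rel [  87.5 -209.2] yaw 79.29 F [-0.4  0.1 -0.9]
small (array([ 487.9, -176.2,   70.7,  119.6,  -11. ]), 258) [  90.4 -140.8]
```

View pics/s5c.png

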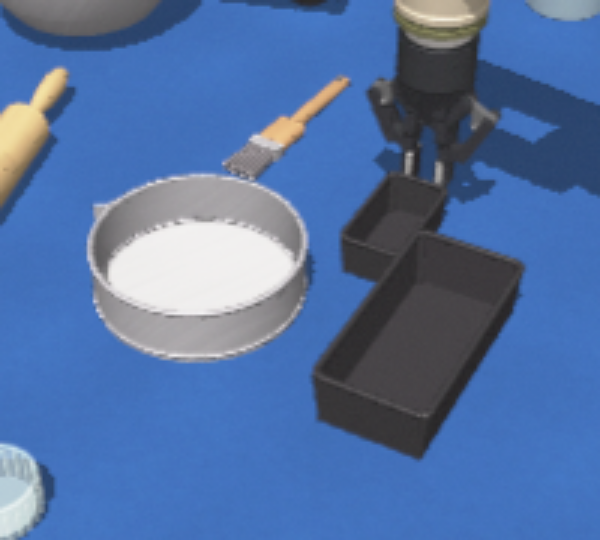

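The tin's nose is in the gap mouth, with clearance on both sides (crop about (370,255)). I'll continue with a slight drift to the big tin's side to centre it.

Request:
apply_moves([
  [8,-0.3,0,0,0,0],
  [8,-0.3,0,0,0,0],
  [8,-0.3,0,0,0,0],
  [8,-0.3,0,0,0,0],
  [8,-0.3,0,0,0,0],
])

```text
time: 14.22
tool_pos: [478.4, -202.6, 31.4]
tcp_rot: [180.0, 0.0, 79.3]
ft_force: [1.1, -1.7, 0.8]
finger_gap: 23.9
grip_force: 0.6
```

Request:
apply_moves([
  [8,0,0,0,0,0],
  [8,0,0,0,0,0],
  [8,0,0,0,0,0],
  [8,0,0,0,0,0],
  [8,0,0,0,0,0],
])

```text
time: 14.85
tool_pos: [485.8, -163.4, 31.3]
tcp_rot: [-180.0, 0.0, 79.3]
ft_force: [-0.2, -1.6, 1.0]
finger_gap: 24.1
grip_force: 0.6
```

Run:
```python
from h import *
check("wrist","pics/w6.png"); check("side"); check("scene")
```

```text
t 14.85 tcp [ 485.8 -163.4   31.3] rel [  85.9 -128.6] yaw 79.30 F [-0.2 -1.6  1. ]
small (array([501.1, -95.8,  66.6, 113.7, -10.6]), 10294) [ 88.3 -59.3]
t 14.95 tcp [ 485.7 -162.9   31.2] rel [  85.7 -128.1] yaw 79.34 F [ 0.  -0.5  0.6]
small (array([503.3, -96.3,  59. , 129.2,  -9.2]), 156) [ 90.5 -59.4]
t 15.05 tcp [ 485.6 -163.5   31.1] rel [  85.7 -128.8] yaw 79.33 F [ 0.1 -0.7  0.1]
small (array([499.7, -97. ,  70.4, 119.9,  -9.6]), 253) [ 87.1 -60.8]
```

View pics/w6.png

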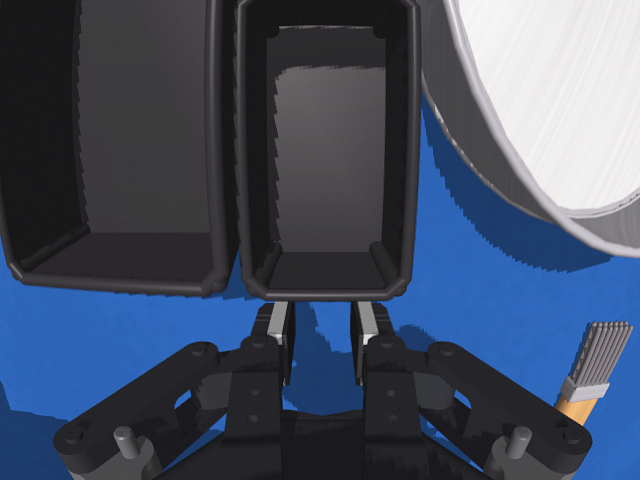

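The tin is in the gap, parallel to it, with slivers of clearance at column 240 on the left and 420 on the right. I'll continue.

Request:
apply_moves([
  [8,0,0,0,0,0],
  [8,0,0,0,0,0],
  [8,0,0,0,0,0],
  [8,0,0,0,0,0],
  [8,0,0,0,0,0],
])

```text
time: 15.78
tool_pos: [493.2, -124.0, 31.3]
tcp_rot: [-180.0, -0.0, 79.3]
ft_force: [0.1, -0.7, -0.0]
finger_gap: 24.0
grip_force: 0.4
```

Request:
apply_moves([
  [8,0,0,0,0,0],
  [8,0,0,0,0,0],
  [8,0,0,0,0,0],
  [8,0,0,0,0,0],
  [8,0,0,0,0,0],
])

```text
time: 16.4
tool_pos: [500.6, -84.8, 31.3]
tcp_rot: [-180.0, -0.0, 79.3]
ft_force: [0.1, -0.9, -0.4]
finger_gap: 24.1
grip_force: 0.4
```

Run:
```python
from h import *
check("wrist"); check("side"); check("scene")
```

```text
t 16.40 tcp [500.6 -84.8  31.3] rel [ 85.7 -48.6] yaw 79.30 F [ 0.1 -0.9 -0.4]
small (array([516. , -17.2,  66.4, 114. , -10.5]), 10071) [88.2 20.7]
t 16.50 tcp [500.6 -84.4  31.3] rel [ 85.7 -48.2] yaw 79.34 F [-1.1  0.   0.4]
small (array([518.2, -14.9,  59.3, 123.9, -10.7]), 168) [89.9 23.4]
t 16.60 tcp [500.6 -85.1  31.3] rel [ 85.8 -48.9] yaw 79.33 F [-0.3  0.2 -0.5]
small (array([513.5, -18.1,  68. , 119.4, -13.5]), 186) [85.9 19.3]
```

Free running, no wall force. Continuing to TCP y ≈ +145 in the big tin's frame.

Request:
apply_moves([
  [9,0,0,0,0,0],
  [9,0,0,0,0,0],
  [9,0,0,0,0,0],
  [9,0,0,0,0,0],
  [9,0,0,0,0,0],
])

```text
time: 17.32
tool_pos: [509.0, -40.4, 31.3]
tcp_rot: [180.0, 0.0, 79.3]
ft_force: [0.3, -0.5, 0.2]
finger_gap: 24.1
grip_force: 0.5
```

Request:
apply_moves([
  [9,0,0,0,0,0],
  [9,0,0,0,0,0],
  [9,0,0,0,0,0],
  [9,0,0,0,0,0],
  [9,0,0,0,0,0],
])

```text
time: 17.95
tool_pos: [517.3, 3.7, 31.3]
tcp_rot: [-180.0, -0.0, 79.3]
ft_force: [-0.0, -1.4, 0.7]
finger_gap: 23.9
grip_force: 0.6
```

Request:
apply_moves([
  [9,0,0,0,0,0],
  [9,0,0,0,0,0],
  [9,0,0,0,0,0],
  [9,0,0,0,0,0],
  [9,0,0,0,0,0],
])

```text
time: 18.58
tool_pos: [525.7, 47.9, 31.3]
tcp_rot: [-180.0, 0.0, 79.3]
ft_force: [1.1, -1.3, 1.0]
finger_gap: 24.1
grip_force: 0.6
```

Run:
```python
from h import *
check("wrist"); check("side","pics/s7.png"); check("scene")
print([np.round(rel(q["xyz"])) for n in ("ramekin","muffin1") for q in models.place_of(n,"side")])
```

```text
t 18.57 tcp [525.7  47.9  31.3] rel [85.5 86.5] yaw 79.30 F [ 1.1 -1.3  1. ]
small (array([540.8, 115.4,  66.4, 114.5, -10.4]), 10264) [ 87.7 155.6]
t 18.68 tcp [525.7  48.4  31.2] rel [85.4 87. ] yaw 79.35 F [-0.2 -0.5  0.4]
small (array([539.2, 119.5,  66.4, 121.9, -10.5]), 272) [ 85.4 159.3]
t 18.77 tcp [525.5  47.7  31.2] rel [85.4 86.2] yaw 79.33 F [-0.1  0.1  0.6]
small (array([541.3, 115.4,  70.1, 118.3, -10.9]), 294) [ 88.2 155.7]
[array([226., 316.]), array([-10., 304.]), array([ 89., 379.])]
```

View pics/s7.png

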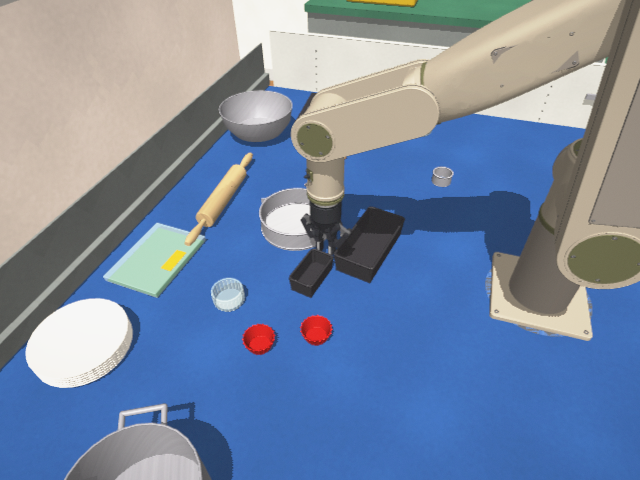

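The tin is almost out at (310,272), and the muffin cups are well ahead. I'll do one last push of about 54 mm, then back off and rise.

Request:
apply_moves([
  [9,0,0,0,0,0],
  [9,0,0,0,0,0],
  [9,0,0,0,0,0],
  [9,0,0,0,0,0],
  [8,0,0,0,0,0],
])

```text
time: 19.6
tool_pos: [533.9, 91.3, 31.3]
tcp_rot: [-180.0, -0.0, 79.3]
ft_force: [-0.1, -0.1, -0.5]
finger_gap: 24.0
grip_force: 0.4
```

Request:
apply_moves([
  [6,0,0,0,0,0],
  [4,0,0,0,0,0],
  [0,0,0,0,0,0],
  [-8,0,0,0,0,0],
  [-10,0,0,0,0,0],
])

```text
time: 20.23
tool_pos: [532.1, 82.0, 31.3]
tcp_rot: [180.0, 0.0, 79.3]
ft_force: [-0.0, -0.4, 0.1]
finger_gap: 23.9
grip_force: 0.0
```

Request:
apply_moves([
  [0,0,0,0,0,0],
  [0,0,-40,0,0,0],
  [0,0,-40,0,0,0],
  [0,0,-40,0,0,0],
  [0,0,-40,0,0,0],
])

```text
time: 20.85
tool_pos: [532.1, 82.6, 192.7]
tcp_rot: [180.0, -0.0, 79.3]
ft_force: [1.3, -0.2, -0.5]
finger_gap: 24.3
grip_force: 0.0
```

Request:
apply_moves([
  [0,0,-30,0,0,0],
  [0,0,0,0,0,0],
  [0,0,0,0,0,0],
  [0,0,0,0,0,0],
  [0,0,0,0,0,0],
])

```text
time: 21.48
tool_pos: [531.6, 82.6, 219.9]
tcp_rot: [-179.9, 0.0, 79.3]
ft_force: [0.9, 0.4, -0.8]
finger_gap: 23.8
grip_force: 0.0
```

Run:
```python
from h import *
check("wrist"); check("side"); check("scene")
print([np.round(q["xyz"]) for n in ("ramekin","muffin1","brush","cutter") for q in models.place_of(n,"side")])
```

```text
t 21.48 tcp [531.6  82.6 219.9] rel [ 84.8 121.7] yaw 79.30 F [ 0.9  0.4 -0.8]
t 21.57 tcp [531.9  82.7 220.5] rel [ 85.1 121.8] yaw 79.30 F [ 0.3 -0.3  0.9]
small (array([549.7, 172.7,  67.2, 121.9, -10.1]), 294) [ 85.7 213.5]
t 21.68 tcp [532.2  82.7 221. ] rel [ 85.3 121.9] yaw 79.30 F [0.3 0.4 0.1]
small (array([551.4, 166.8,  71. , 119.5,  -9.8]), 297) [ 88.5 208.1]
[array([710., 247.,  -0.]), array([471., 279.,   1.]), array([586., 339.,   2.]), array([ 642., -322.,   -0.]), array([ 280., -398.,   -4.])]
```

The tin is at (87, 211) in the big tin's frame, inside the target zone. The other things have not moved and the arm is clear of everything.

```bash
python3 -c "
from bench import job; print(job.hand_in())"
```

```text
the job is handed in; nothing more can be done
None
```

I pushed the small tin flat through the gap and it now stands about 211 mm beyond the big tin's centre, at x ≈ 87 mm, with the other things unmoved; the job is handed in, but no verdict came back.

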